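Feel for the hidden catch of the counter box

TASK

The small drawer of the wooden counter box is shut by a hidden catch: somewhere in the round panel on its top, a wooden push plate lies all but flush with the surface. Find the plate by feeling over the panel with the fingertips and press it fully home, so that the drawer slides ajar, then take the hand away. Nothing needs to be gripped; leave the cheeses beside the box where they stand.

Things in the scene. Friction and masses are not known exactly. Their poses are not given: they have to be found in the camera images.
- counter_box: square box of medium brown wood, 210 x 210 mm and 70 mm high, fixed to the counter. Origin at the centre of its underside; z up; the drawer front is its -x face. A round, flat, rigid, light wooden panel, 200 mm across and 16 mm thick, is fixed centrally on its top.
- panel_center (a point): centre of the round panel's top surface, 86 mm above the counter. The hidden push plate's centre lies 58 mm from this point, in a direction that differs each time (anywhere on the full circle); it shows only as a thin rectangular outline. Everywhere else the panel is rigid.
- push_plate (a joint): how far the hidden push plate is pressed in (m): 0 at rest, 0.008 fully home. Light wood, 70 mm along the circle x 48 mm towards the panel's centre, in a hole 74 x 52 mm; its face lies 2 mm below the panel's surface at rest, 10 mm fully home. It goes straight down against about 4 N of friction, has no spring, and stays where it is pushed.
- drawer (a joint): how far the drawer stands out of the box's front (m): 0 shut and flush, about 0.024 when the plate is fully home. It has no handle; a linkage drives it out 3 mm for each mm of the plate.
- goat_brick: loose white goat cheese brick, 62 x 61 x 62 mm, standing beside the box on its right front side; origin at the centre of its underside. To be left alone.
- tasting_cube: loose pale cheese cube, 50 x 52 x 54 mm, on the left front side of the box; origin at the centre of its underside. To be left alone.
- half_bloomy: loose white half-round cheese, 127 x 64 x 50 mm, behind the box; origin at the centre of its underside. To be left alone.

How it is judged:
By the outcome, as a careful person would: the job done as asked, in the order asked, and still so for the second after the job is handed in, with the robot touching nothing.
It also fails if it takes over 72 s, if anything falls off the work surface, if the arm or the gripper's body presses on something with over 40 N, if the wrist force passes 120 N, or if a joint passes its speed limit or range.

ROBOT

A 6-joint arm with a two-finger parallel gripper is mounted at the origin on the work surface; the furniture and walls round the work are solid. World frame = base frame: x ahead of the robot, y to its left, z up, the work surface at z = 0. Lengths are in m, angles in rad, forces in N, time in s.
With the tool pointing down it reaches from about 0.325 to 0.9 m from the base axis. Payload 6.1 kg.
Tool frame: the origin (TCP) lies between the finger pads; the fingertips stand 25 mm ahead of it and the grasp point (between the pads) lies 6 mm ahead of it (manip.tips_ahead is the distance from the TCP to the fingertips, in m); z points along the fingers, x is the direction in which the jaws open and shut, and the axes are right-handed (so a half turn about z gives the same grasp; the last joint's range is limited). The gripper opens to 85 mm and grips with 20 to 120 N. Pads are 22 mm wide; open, the fingers measure 114 mm over their backs; the gripper's body (76 mm by 85 mm) begins 54 mm behind the grasp point. The pads swing forward as they close: fully open they stand 13 mm farther back than shut.
Start: joints at [1.063, 0.22, 1.526, -0, 1.395, -0.126], TCP at [0.233, 0.58, 0.256] pointing down, gripper open.
Joint ranges: [-2.98, 2.98], [-0.91, 2.08], [0.09, 2.57], [-1.24, 4.39], [0.2, 2.65], [-2.68, 2.68]. Speed limits (rad/s): [2.57, 2.57, 3.01, 3.14, 3.14, 3.14].

INTERFACE

Orientations are given as a rotation vector (axis times angle).
In Python, from station import manip gives the robot as it stands.
- The arm moves only by the shell command python3 -m pendant 'ROWS' [FORCE]. ROWS is JSON, a list of rows, each a list of 7 numbers: the shift along the tool's x, y, z in cm, then the turn, a rotation vector about the tool's x, y, z in rad, then the finger opening in cm, from 0 to 8.54. In form: [[dx, dy, dz, ax, ay, az, gripper], ...]. A call has 1 to 8 rows; each row is the pose to reach, as a shift and turn from the pose commanded when the call began, along the tool's axes at that moment; what a row does not reach only later rows make up. A row lasts 1/12 s, in which the tool goes at most 41.7 mm and 7.16 degrees, less where a joint would pass 70% of its speed; a pose out of reach is approached as far as the arm can. A call with a gripper value outside its range is refused whole. The fingers move at their own pace and stop on an object; FORCE is the grip in N (left out, the last holds). Time passes only in rows, so rows that repeat a pose let the fingers close. It gives the time, the measured TCP pose, the force and the opening at its end, in the units of the state.
- manip.sense(): the state, without advancing time (a new reading comes with each control period).
- manip.snapshot(name): name is "scene" or "top" or "wrist"; returns the picture (400x640x3 uint8, blue, green, red); there is no depth.
- manip.calibration(name): a dict with "fx", "fy", "cx", "cy" (pixels), "camera_from_world" (4x4, takes a point from world to camera coordinates); the wrist camera has in their place "T_tool_cam" (4x4, takes a point from camera to tool coordinates, whose origin is the TCP and whose axes are the tool frame's). Camera axes: x right, y down, z forward; pixel columns grow to the right and rows downward; lengths in m; the calibration is good to about 2 mm. A picture is of the moment at which its call begins: read the wrist's pose just before it. calibration takes no time and is no camera call.
- manip.hand_in(): hands the job in, once; it reports no verdict.
The state is a dict: "clock": time; "q": joint angles; "dq": joint speeds; "tau": joint torques, N m; "ee_pos": TCP position; "eef_rot": TCP orientation; "contact_force": force on the tool from outside, world axes, zero at the start; "wrist_torque": the same for the moment, N m; "opening": opening from 0.0 (shut) to 1.0 (fully open).
Only numpy, scipy, OpenCV 4.12 (cv2) and the standard library are available. Lean on these libraries where they do the work, as an engineer would, in place of code of your own. Each camera call takes 0.05 s, during which the arm holds its last target.

## Working session

There is one attempt and no reset: what is moved stays moved. The work goes in short steps, Python scripts to look and compute and a shell command to move; the robot and the scene stay as the last step left them, time stands still between calls to the robot, and variables do not carry over. Pictures are saved under pics/ and viewed, and the job is handed in when it is done.

```bash
mkdir -p pics
python3 - <<'E'
from station import manip
import cv2
s=manip.sense();print(s)
for n in("scene","top","wrist"):
    cv2.imwrite(f"pics/{n}0.png",manip.snapshot(n));print(n,manip.calibration(n))
print(manip.tips_ahead)
E
```

```text
{'clock': 0.0, 'q': array([ 1.06289158e+00,  2.21219310e-01,  1.52763548e+00, -1.26087943e-05,
        1.39468612e+00, -1.26151859e-01]), 'dq': array([ 2.01791561e-03,  6.99142856e-05,  3.72846494e-04,  2.94957614e-04,
       -1.96281200e-03,  4.95500632e-04]), 'tau': array([-2.59011482e-03, -4.96864915e+01, -3.89412618e+01, -2.77396139e-04,
        1.07985761e-02,  7.08398929e-06]), 'ee_pos': array([0.23260345, 0.57949716, 0.25519052]), 'eef_rot': array([ 2.60180644,  1.75914904, -0.00272116]), 'contact_force': array([-0.54546909,  0.74074976, -0.02361581]), 'wrist_torque': array([-0.00880801, -0.0879432 ,  0.00730234]), 'opening': 0.995748733589961}
scene {'fx': 452.946796069662, 'fy': 452.946796069662, 'cx': 317.41534319758614, 'cy': 199.50997378450842, 'camera_from_world': array([[ 0.62103923, -0.78373555,  0.00829787, -0.27432021],
       [-0.5967608 , -0.47968922, -0.64325329,  0.43521982],
       [ 0.50812088,  0.39453369, -0.76560848,  0.57337532],
       [ 0.        ,  0.        ,  0.        ,  1.        ]])}
top {'fx': 518.1483874339398, 'fy': 518.1483874339398, 'cx': 314.36800145953947, 'cy': 198.75570345623902, 'camera_from_world': array([[-0.01279838, -0.99973369, -0.01920284,  0.10318572],
       [-0.98772081,  0.01563039, -0.15544545,  0.56799579],
       [ 0.1557042 ,  0.01697759, -0.98765782,  0.98676618],
       [ 0.        ,  0.        ,  0.        ,  1.        ]])}
wrist {'fx': 280.5181568884079, 'fy': 280.5181568884079, 'cx': 318.1244044933169, 'cy': 200.66490046377325, 'T_tool_cam': array([[ 9.99999901e-01,  3.86847095e-04,  2.17625716e-04,
        -2.39271094e-04],
       [-4.33092589e-04,  9.57749379e-01,  2.87603789e-01,
        -7.14736139e-02],
       [-9.71722042e-05, -2.87603855e-01,  9.57749452e-01,
        -1.17190169e-01],
       [ 0.00000000e+00,  0.00000000e+00,  0.00000000e+00,
         1.00000000e+00]])}
0.025
```

View pics/scene0.png

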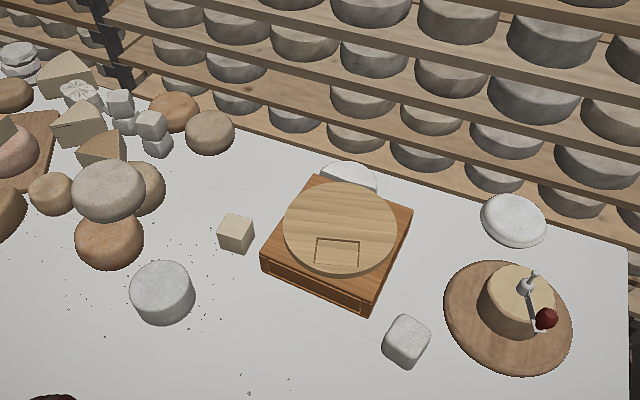

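View pics/top0.png

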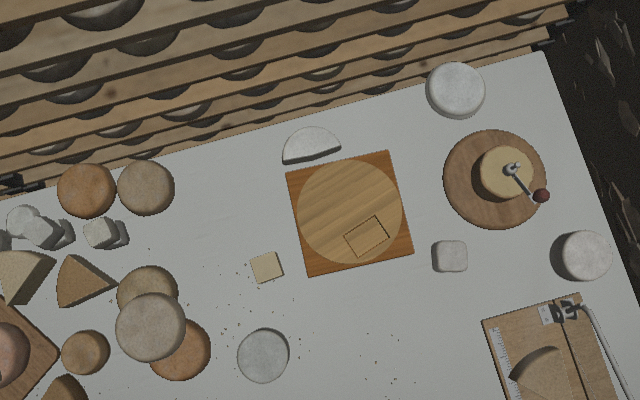

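View pics/wrist0.png

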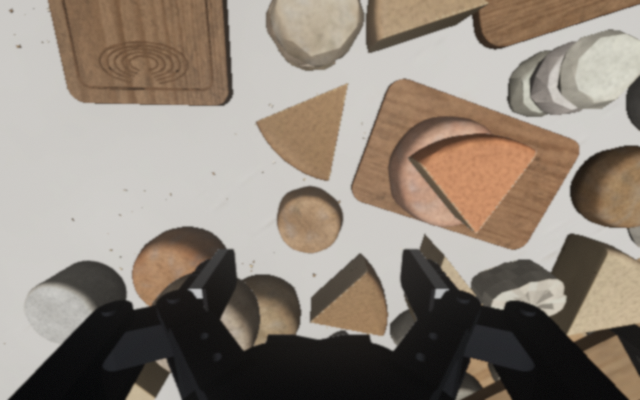

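The box and outline show clearly. In the top view the panel is at about (350,211) px and the rectangular outline has corners near (345,237), (375,216), (389,236) and (357,258). In the scene view the outline is at about (337,251).

```bash
cat > h.py <<'E'
import numpy as np
def ray(cal,uv,z):
    T=np.array(cal["camera_from_world"]);R=T[:3,:3];t=T[:3,3]
    c=-R.T@t;d=R.T@np.array([(uv[0]-cal["cx"])/cal["fx"],(uv[1]-cal["cy"])/cal["fy"],1])
    return c+d*(z-c[2])/d[2]
E
python3 - <<'E'
from station import manip
import cv2,numpy as np
from h import ray
for n,c in(("top",(270,390,140,285)),("scene",(250,420,160,320))):
    im=cv2.imread(f"pics/{n}0.png");x0,x1,y0,y1=c
    cv2.imwrite(f"pics/{n}_crop.png",cv2.resize(im[y0:y1,x0:x1] if n=="scene" else im[140:285,270:430],None,fx=4 if n=="scene" else 4,fy=4 if n=="scene" else 4,interpolation=cv2.INTER_CUBIC)[:600,:800])
    hsv=cv2.cvtColor(im,cv2.COLOR_BGR2HSV)
    for p in ([(350,200),(320,240),(300,165)] if n=="top" else [(340,215),(290,268),(405,215)]): print(n,p,hsv[p[1],p[0]])
cal=manip.calibration("top")
for p in [(345,237),(375,216),(389,236),(357,258)]: print(ray(cal,p,.085))
E
```

```text
top (350, 200) [ 19 116 145]
top (320, 240) [ 17 108 134]
top (300, 165) [ 45   3 154]
scene (340, 215) [ 18  85 177]
scene (290, 268) [ 14 134  95]
scene (405, 215) [ 15 131 144]
[0.48906891 0.03739195 0.085     ]
[ 0.52817737 -0.02043899  0.085     ]
[ 0.48976379 -0.04563705  0.085     ]
[0.4492902  0.01574819 0.085     ]
```

View pics/top_crop.png

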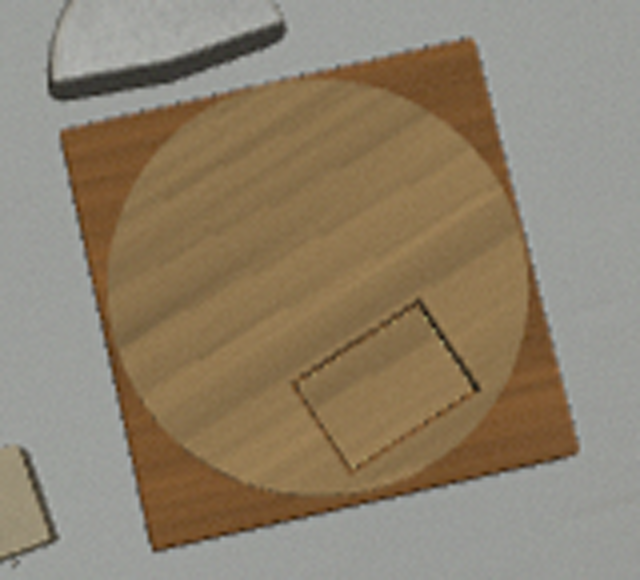

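View pics/scene_crop.png

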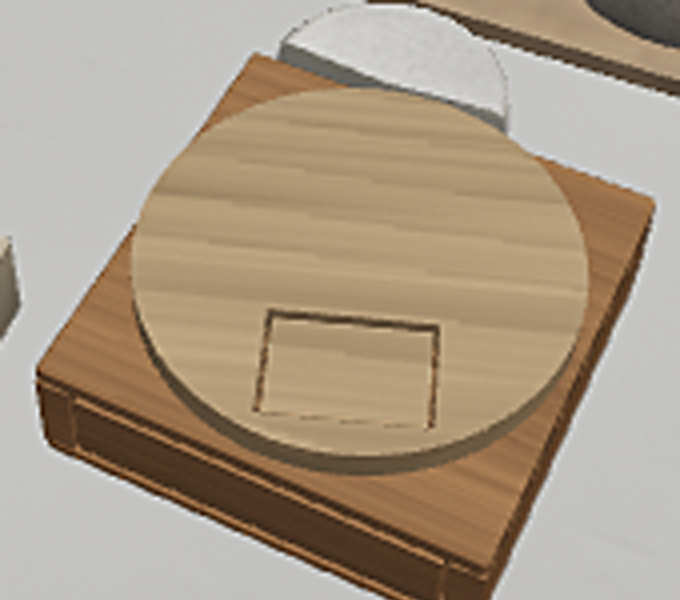

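Run:
```python
from station import manip
import numpy as np
from h import ray
from scipy.spatial.transform import Rotation as Ro
D={"top":((270,140),[(107,287),(529,287),(318,78),(330,495)],[(294,382),(420,300),(480,390),(352,470)]),
"scene":((250,160),[(133,255),(588,268),(372,86),(352,458)],[(268,312),(440,326),(434,428),(255,412)])}
for n,(o,rim,pl) in D.items():
    cal=manip.calibration(n)
    R=np.array([ray(cal,(o[0]+u/4-.4,o[1]+v/4-.4),.086) for u,v in rim])[:,:2]
    P=np.array([ray(cal,(o[0]+u/4-.4,o[1]+v/4-.4),.0855) for u,v in pl])[:,:2]
    A=np.c_[2*R,np.ones(4)];x=np.linalg.lstsq(A,(R**2).sum(1),rcond=None)[0]
    c=x[:2];r=np.sqrt(x[2]+c@c);p=P.mean(0)
    print(n,"centre",c,"r",r,"plate",p,"dist",np.linalg.norm(p-c),"sides",[round(float(np.linalg.norm(P[i]-P[(i+1)%4])),4) for i in range(4)],"dirs",np.degrees(np.arctan2(*(p-c)[::-1])),[round(float(np.degrees(np.arctan2(*(P[(i+1)%4]-P[i])[::-1]))),1) for i in range(4)])
print(Ro.from_rotvec(manip.sense()["eef_rot"]).as_matrix().round(3))
```

```text
top centre [0.53947165 0.02873801] r 0.10020632667456086 plate [ 0.49051093 -0.00270235] dist 0.058186325890726844 sides [0.0716, 0.0509, 0.0714, 0.0493] dirs -147.29326042766908 [-57.8, -148.1, 120.9, 32.2]
scene centre [0.54126147 0.03006337] r 0.10057207418475388 plate [ 0.49171174 -0.00099959] dist 0.058481480431870125 sides [0.0736, 0.0508, 0.0734, 0.0504] dirs -147.9162029298622 [-56.9, -147.8, 122.7, 32.4]
[[ 0.373  0.928 -0.001]
 [ 0.928 -0.373 -0.001]
 [-0.001 -0.    -1.   ]]
```

Both views agree to 2 mm: plate centre is about (0.491, -0.002), 58 mm from the panel centre at (0.540, 0.029), and the sides are about 73 x 51 mm. First I'll move over the rigid panel centre, fingers shut.

```bash
python3 -m pendant '[[-19.8,24.5,-2,0,0,0,0],[-19.8,24.5,-2,0,0,0,0],[-19.8,24.5,-2,0,0,0,0],[-19.8,24.5,-2,0,0,0,0],[-19.8,24.5,-2,0,0,0,0],[-19.8,24.5,-2,0,0,0,0],[-19.8,24.5,-2,0,0,0,0],[-19.8,24.5,-2,0,0,0,0]]' 40
```

```text
clock: 0.82
ee_pos: [0.3878, 0.3017, 0.2765]
eef_rot: [2.603, 1.756, 0.0]
contact_force: [-0.0, 0.1, 0.2]
opening: 0.004
```

```bash
python3 -m pendant '[[-19.6,24.3,0,0,0,0,0],[-19.6,24.3,0,0,0,0,0],[-19.6,24.3,0,0,0,0,0],[-19.6,24.3,0,0,0,0,0],[-19.6,24.3,0,0,0,0,0],[-19.6,24.3,0,0,0,0,0],[-19.6,24.3,0,0,0,0,0],[-19.6,24.3,0,0,0,0,0]]'; python3 -m pendant '[[0,0,4,0,0,0,0],[0,0,8,0,0,0,0],[0,0,11,0,0,0,0],[0,0,13,0,0,0,0],[0,0,13.5,0,0,0,0],[0,0,13.5,0,0,0,0],[0,0,13.5,0,0,0,0]]'
python3 - <<'E'
from station import manip
import cv2
for n in("scene","wrist"):cv2.imwrite(f"pics/{n}1.png",manip.snapshot(n))
print(manip.sense())
E
```

```text
clock: 1.48
ee_pos: [0.5403, 0.0284, 0.2761]
eef_rot: [2.604, 1.755, -0.001]
contact_force: [-1.5, 0.4, 0.5]
opening: -0.002
clock: 2.07
ee_pos: [0.5395, 0.0325, 0.1423]
eef_rot: [2.602, 1.759, 0.001]
contact_force: [0.5, 0.2, 1.4]
opening: -0.0
{'clock': 2.1667, 'q': array([-8.56478136e-02,  1.29976179e-01,  1.85162314e+00, -2.02000331e-05,
        1.15626935e+00, -1.27475947e+00]), 'dq': array([ 0.00167175, -0.0058651 , -0.0007107 ,  0.0002348 , -0.00297558,
        0.00078227]), 'tau': array([-3.08072066e-02, -4.08370900e+01, -3.46053851e+01, -2.60841640e-03,
        2.68961984e-02,  6.25693161e-06]), 'ee_pos': array([0.54046348, 0.0324804 , 0.14356834]), 'eef_rot': array([2.6005251 , 1.75842309, 0.00452608]), 'contact_force': array([ 1.98766999, -0.09368685,  0.36772784]), 'wrist_torque': array([ 0.00709801, -0.05444728,  0.04764288]), 'opening': -0.0010292731929768767}
```

View pics/scene1.png

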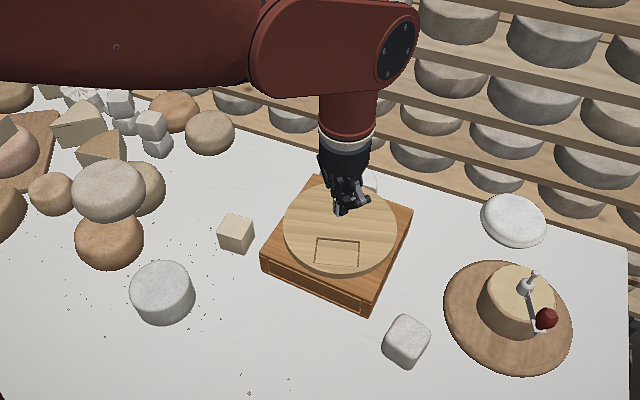

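View pics/wrist1.png

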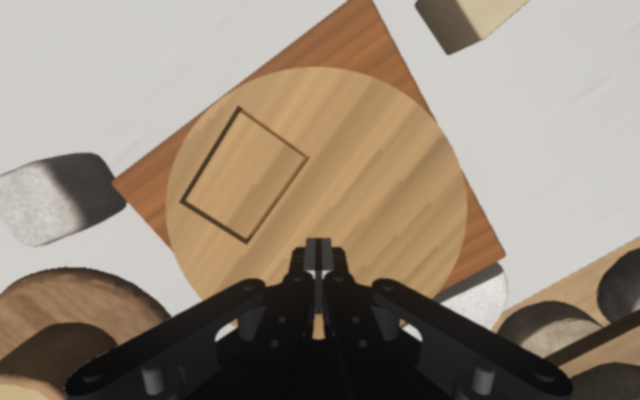

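The wrist view shows the shut fingertips near the panel centre and the outline about 60 mm away, up and to the left at roughly (245,175) px. I'll touch the rigid centre lightly for a height reference.

```bash
python3 -m pendant '[[0,0,1.5,0,0,0,0],[0,0,2.5,0,0,0,0],[0,0,2.7,0,0,0,0],[0,0,2.7,0,0,0,0]]'; for i in 1 ; do python3 -m pendant '[[0,0,0.2,0,0,0,0],[0,0,0.2,0,0,0,0]]'; python3 -m pendant '[[0,0,0.2,0,0,0,0],[0,0,0.2,0,0,0,0]]'; done
```

```text
clock: 2.5
ee_pos: [0.5385, 0.0326, 0.1141]
eef_rot: [-2.602, -1.759, 0.001]
contact_force: [0.0, -0.7, 0.5]
opening: -0.002
clock: 2.67
ee_pos: [0.5393, 0.0325, 0.1127]
eef_rot: [2.602, 1.759, 0.001]
contact_force: [0.2, 0.4, -0.1]
opening: 0.001
clock: 2.83
ee_pos: [0.5396, 0.0325, 0.1111]
eef_rot: [2.602, 1.759, 0.002]
contact_force: [-0.3, 0.2, 2.5]
opening: 0.001
```

```bash
python3 -m pendant '[[0,0,0.1,0,0,0,0],[0,0,0.1,0,0,0,0]]'
```

```text
clock: 3.0
ee_pos: [0.5397, 0.0325, 0.111]
eef_rot: [2.602, 1.759, 0.002]
contact_force: [-2.8, 0.6, 10.2]
opening: 0.001
```

Rigid panel surface felt at TCP z = 0.111. Next I'll lift and move over the plate, then feel there.

```bash
python3 -m pendant '[[0,0,-1.5,0,0,0,0],[0,0,-2,0,0,0,0],[-2.5,-1.6,-2,0,0,0,0],[-5.0,-3.2,-2,0,0,0,0],[-5.0,-3.2,-1.0,0,0,0,0],[-5.0,-3.2,-0.3,0,0,0,0],[-5.0,-3.2,-0.1,0,0,0,0],[-5.0,-3.2,-0.1,0,0,0,0]]';  python3 -m pendant '[[0,0,0.1,0,0,0,0],[0,0,0.1,0,0,0,0]]'; python3 -m pendant '[[0,0,0.1,0,0,0,0],[0,0,0.1,0,0,0,0]]';python3 -m pendant '[[0,0,0.1,0,0,0,0],[0,0,0.1,0,0,0,0]]'
```

```text
clock: 3.67
ee_pos: [0.4907, -0.0017, 0.1096]
eef_rot: [-2.602, -1.759, 0.001]
contact_force: [0.4, 0.9, 0.1]
opening: 0.003
clock: 3.83
ee_pos: [0.4912, -0.0016, 0.1093]
eef_rot: [2.602, 1.76, 0.0]
contact_force: [-0.3, 0.9, 0.5]
opening: 0.001
clock: 4.0
ee_pos: [0.4912, -0.0017, 0.1086]
eef_rot: [2.602, 1.76, 0.001]
contact_force: [0.5, 0.4, 1.0]
opening: 0.0
clock: 4.17
ee_pos: [0.4912, -0.0018, 0.1076]
eef_rot: [2.602, 1.759, 0.002]
contact_force: [1.0, 0.1, 1.6]
opening: 0.003
```

At 0.1076 the tips are below the panel surface with little force, so this is the plate. Pressing home.

```bash
python3 -m pendant '[[0,0,0.1,0,0,0,0],[0,0,0.2,0,0,0,0],[0,0,0.3,0,0,0,0],[0,0,0.3,0,0,0,0]]';  python3 -m pendant '[[0,0,0.1,0,0,0,0],[0,0,0.2,0,0,0,0],[0,0,0.3,0,0,0,0],[0,0,0.3,0,0,0,0]]'; python3 -m pendant '[[0,0,0.1,0,0,0,0],[0,0,0.1,0,0,0,0]]'
```

```text
clock: 4.5
ee_pos: [0.4908, -0.002, 0.1043]
eef_rot: [2.602, 1.759, 0.001]
contact_force: [0.5, 0.6, 2.1]
opening: -0.003
clock: 4.83
ee_pos: [0.4906, -0.002, 0.1011]
eef_rot: [2.603, 1.759, -0.0]
contact_force: [1.2, 1.0, 3.3]
opening: -0.0
clock: 5.0
ee_pos: [0.4906, -0.0021, 0.1009]
eef_rot: [-2.602, -1.76, 0.001]
contact_force: [-1.8, 1.0, 9.1]
opening: 0.0
```

Stop felt at 0.101, a 10 mm drop as expected. One firmer push to be sure it is home.

```bash
python3 -m pendant '[[0,0,0.1,0,0,0,0],[0,0,0.15,0,0,0,0],[0,0,0.15,0,0,0,0]]'
```

```text
clock: 5.25
ee_pos: [0.4907, -0.0021, 0.1009]
eef_rot: [-2.602, -1.76, 0.001]
contact_force: [-7.5, 1.2, 21.4]
opening: -0.002
```

```bash
python3 -m pendant '[[0,0,-1,0,0,0,0],[0,0,-4,0,0,0,0],[0,0,-8,0,0,0,0],[0,0,-12,0,0,0,0],[0,0,-16,0,0,0,0],[0,0,-18,0,0,0,0],[0,0,-18,0,0,0,0]]'; python3 -m pendant '[[24,-18,0,0,0,0,0],[24,-18,0,0,0,0,0],[24,-18,0,0,0,0,0],[24,-18,0,0,0,0,0],[24,-18,0,0,0,0,0],[24,-18,0,0,0,0,0],[24,-18,0,0,0,0,0],[24,-18,0,0,0,0,0]]'
python3 - <<'E'
from station import manip
import cv2
for n in("scene","top"):cv2.imwrite(f"pics/{n}2.png",manip.snapshot(n))
E
```

```text
clock: 5.83
ee_pos: [0.4928, -0.0025, 0.2847]
eef_rot: [2.597, 1.756, 0.009]
contact_force: [0.1, -0.1, 1.4]
opening: 0.004
clock: 6.5
ee_pos: [0.4099, 0.2921, 0.2771]
eef_rot: [-2.597, -1.764, 0.004]
contact_force: [-0.5, -1.2, 0.5]
opening: -0.002
```

View pics/scene2.png

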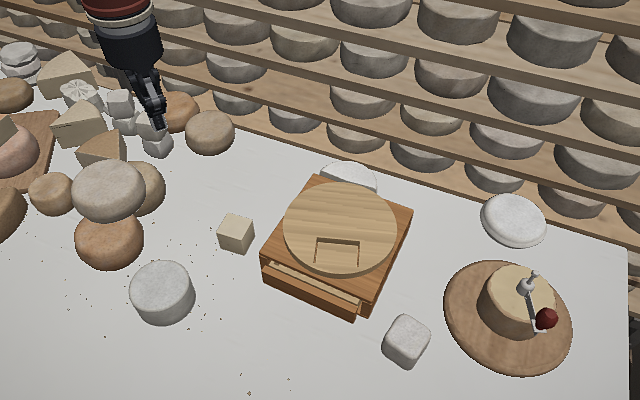

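View pics/top2.png

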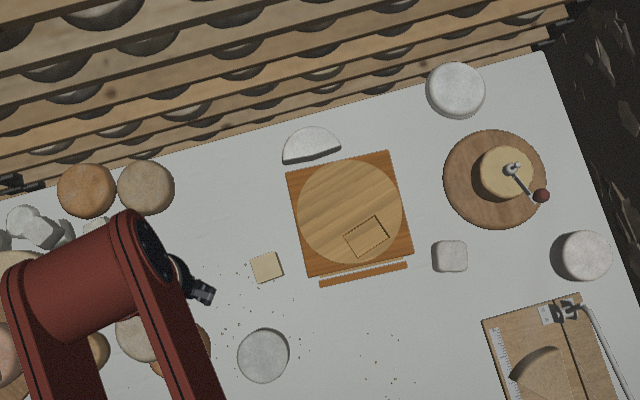

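The drawer front stands out of the box, at scene px (315,298) and top px (363,275). The plate is sunk, the cheeses have not moved and the hand is clear in mid-air.

```bash
python3 -m pendant '[[0,0,0,0,0,0,0],[0,0,0,0,0,0,0],[0,0,0,0,0,0,0],[0,0,0,0,0,0,0]]'; python3 -c "
from station import manip
manip.hand_in()"
```

```text
clock: 6.93
ee_pos: [0.4136, 0.2865, 0.2787]
eef_rot: [2.604, 1.756, -0.0]
contact_force: [-0.3, -0.5, -0.3]
opening: -0.003
the job is handed in; nothing more can be done
```

The hidden plate is pressed fully home, the drawer stands ajar, and the job was handed in at about 7 s with the hand clear of everything.

- **Finding it:** I located the plate's outline in two camera views, which agreed to about 2 mm and put it 58 mm from the panel centre. I then touched the panel centre, where the surface was rigid at TCP height 0.111 m. Over the outline the fingertips sank below that height with little force.
- **Pressing it:** The plate moved down at about 2–3 N by my readings, a little under the stated 4 N. It stopped firmly at TCP height 0.101 m, 10 mm below the panel surface, and held under a 21 N check push.
- **Last checks:** The final pictures show the drawer front standing out, the plate sunk and the three cheeses where they were. I judged the drawer opening by eye and did not measure it. No check failed or disagreed otherwise.

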